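# Crack open the stuck battery case and hold its lid ajar

### The arm

A 6-joint arm with a two-finger parallel gripper is mounted at the origin on the work surface. World frame = base frame: x ahead of the robot, y to its left, z up, the work surface at z = 0. Lengths are in m, angles in degrees, forces in N, time in s.
With the tool pointing down it reaches from about 0.325 to 0.85 m from the base axis. Payload 15.5 kg.
Tool frame: the origin (TCP) lies at the very end of the fingers, on their centre line; the grasp point (between the pads) lies arm.grip_depth behind it (arm.grip_depth is the distance from the TCP to the grasp point, in m); z points along the fingers, y is the direction in which the jaws open and shut (so a half turn about z gives the same grasp; the last joint's range is limited). The gripper opens to 91 mm and grips with 3 to 60 N. Pads are 32 mm wide; open, the fingers measure 118 mm over their backs; the gripper's body (76 mm by 178 mm) begins 60 mm behind the grasp point.
Start: joints at [61.507, 28.281, 77.091, -0, 74.628, -5.472], TCP at [0.244, 0.575, 0.214] pointing down, gripper open.
Joint ranges: [-166.48, 166.48], [-47.26, 123.95], [12.59, 153.08], [-70.14, 250.14], [6.76, 159.57], [-176.63, 176.63]. Speed limits (degrees/s): [108.29, 108.29, 147.25, 172.46, 172.46, 172.46].

### API

Orientations are given as a 3x3 rotation matrix whose columns are the frame's x, y, z axes.
In Python, from rig import arm gives the robot as it stands. Calls block until the motion is done:
- arm.move_to(position, orientation): joint-space move of the TCP to a pose.
- arm.move_l(position, orientation=None, feed=0.15): straight line of the TCP; orientation=None keeps the orientation; feed is the mean speed in m/s.
- arm.move_joints(angles): joint-space move.
- arm.grip(opening): finger opening in m; the grip force is fixed at half the most; returns when the fingers have stopped.
- arm.sleep(seconds).
- arm.solve_ik(position, orientation): joint angles nearest the present ones, or None.
- arm.snapshot(name): name is "scene" or "top" or "wrist"; returns the picture (384x512x3 uint8, red, green, blue); there is no depth.
- arm.get_calibration(name): a dict with "intrinsics" (3x3 intrinsics, pixels), "cam_to_world" (4x4, takes a point from camera to world coordinates). Camera axes: x right, y down, z forward; pixel columns grow to the right and rows downward; lengths in m; the calibration is good to about 2 mm. A picture is of the moment at which its call begins: read the wrist's pose just before it. get_calibration takes no time and is no camera call; for the wrist camera it gives the pose at the moment of the call.
A pose or a line that the arm cannot do raises arm.Unreachable and nothing moves.
- arm.sign_off(): hands the job in, once; it reports no verdict.
Readings, each from a call of its own:
- arm.current_t(): time.
- arm.current_joint_positions(): joint angles.
- arm.current_dq(): joint speeds.
- arm.current_tau(): joint torques, N m.
- arm.current_ee_pos(): TCP position.
- arm.current_tool_rot(): TCP orientation.
- arm.current_force(): force on the tool from outside, world axes, zero at the start.
- arm.current_torque(): the same for the moment, N m.
- arm.current_width(): finger opening in m.
Only numpy, scipy, OpenCV 4.12 (cv2) and the standard library are available. Lean on these libraries where they do the work, as an engineer would, in place of code of your own. Each camera call takes 0.05 s, during which the arm holds its last target.

### The job

Give the clamp knob on the battery case a quarter turn counter-clockwise to its stop and then draw the bolt fully out, clear of the lid. Then pull the lid by its handle until the sticky gasket lets go, without letting it fly wide open, and keep holding it ajar with a gap of about 4 cm at its front edge so that I can slip the spare cells in: the program finishes while it is still steadily holding the lid there. Leave the other things on the console where they are.

Things in the scene. Friction and masses are not known exactly. Their poses are not given: they have to be found in the camera images.
- case: Black plastic battery case, 160 (its x) x 200 (its y) x 87 mm high with its lid shut, fixed to the console. Origin: centre of its underside; z up; its -x side is the front, facing roughly to the robot. On its +y side a black latch housing, 74 (x) x 135 (y) x 84 mm high, centred at x = -20 mm, y from 100 to 235 mm, carries a flat steel bolt under a steel bridge (y 105 to 151 mm, top at z = 101 mm).
- clamp (a joint): Angle of the clamp knob in rad, about the vertical: 0 to 0.25 = locked, grows counter-clockwise seen from above, ends at a stop at 1.57 = free. It stays where it is left (dry friction 0.15 N m). Locked, its bar lies across the bolt (along the case's x at 0); free, it lies along the bolt. While it is locked the bolt cannot be drawn.
- clamp_grip (a point): Clamp knob: a black upright bar 44 long x 12 thick x 30 mm high on the bridge. The point is on the turning axis inside the bar, 9 mm below its top and 25 mm above the bridge; 126 mm above the console, at x = -20, y = 128 mm in the case's frame. The point's x axis runs along the bar.
- bolt (a joint): Travel of the bolt in m: 0 = shot, its end lies 20 mm over the lid and stops it; grows as it is drawn outwards along the case's +y; 0.040 = fully drawn, at its stop, clear of the lid. Dry friction 3 N; stays where it is left.
- bolt_grip (a point): Grip of the bolt: a black upright fin, 12 mm thick along the case's y (the way the bolt slides), 40 mm wide along its x, standing 30 mm above the steel bolt plate. The point is in the fin, 6 mm below its top, 24 mm above the plate, 118 mm above the console; with the bolt shot it is at x = -20, y = 192 mm in the case's frame. Axes as the case's.
- lid (a joint): Opening angle of the lid in rad about its hinge on the case's far (+x) side: 0 = shut, grows as the front edge rises. A sticky gasket holds it: 10 to 15 N up at the handle start it (some 20 N if the bar, pinched hard, must turn between the fingers); within the first 7 mm of rise this falls away and only the lid's weight (2 N at the handle) is left. Let go, it falls shut.
- lid_handle (a point): Middle of the lid's handle: a round steel bar, diameter 12 mm, 84 mm long, along the case's y, on two legs; 34 mm above the lid's top, 121 mm above the console when shut. 130 mm nearer the front than the hinge line and 43 mm above the hinge line's height; shut, it is at x = -50, y = -20 mm in the case's frame. It moves with the lid.
- lid_hinge (a point): Middle of the lid's hinge line, which runs along the case's y: x = 80, y = 0, z = 78 mm in the case's frame. Does not move.
- lid_front (a point): Middle of the lower front edge of the lid, 162 mm from the hinge line; 77 mm above the console when shut. Moves with the lid.
- cell_a: Bystander: bare steel battery cell standing upright beside the case's -y side, diameter 33, 61 mm high, loose. Origin: centre of its underside.
- cell_b: Bystander: a second such cell, farther back.
- remote: Bystander: grey remote control lying flat in front of the case, 45 x 150 x 18 mm, loose. Origin: centre of its underside.
- bowl: Bystander: glass bowl, diameter 130, 55 mm high, loose. Origin: centre of its underside.
- cup: Bystander: stainless steel cup, diameter 76, 90 mm high, loose. Origin: centre of its underside.
- ball: Bystander: white ceramic ball ornament with a flat foot, diameter 80, 76 mm high, loose. Origin: centre of its underside.

How it is judged:
By the outcome, as a careful person would: the job done as asked, in the order asked, and still so for the second after the job is handed in, while the arm keeps its last pose, push and grip.
It also fails if it takes over 64 s, if anything falls off the work surface, if the arm or the gripper's body presses on something with over 40 N, if the wrist force passes 120 N, or if a joint passes its speed limit or range.

## Working session

There is one attempt and no reset: what is moved stays moved. The work goes in short steps, each a Python script; the robot and the scene stay as the last script left them, time stands still between calls to the robot, and variables do not carry over. Pictures are saved under pics/ and viewed, and the job is handed in when it is done.

```bash
ls; mkdir -p pics
python3 - <<'E'
from rig import arm
import cv2
print(arm.current_t(),arm.grip_depth,arm.current_width())
for n in("scene","top","wrist"):
    c=arm.get_calibration(n); print(n,c["intrinsics"].tolist(),c["cam_to_world"].round(4).tolist())
    cv2.imwrite(f"pics/{n}0.png",arm.snapshot(n)[...,::-1])
E
```

```text
pics
0.0 0.0188 0.0909378415671391
scene [[376.18871514278885, 0.0, 265.20371358080683], [0.0, 376.18871514278885, 195.10278225325825], [0.0, 0.0, 1.0]] [[0.8652, 0.346, -0.363, 0.9553], [0.501, -0.5631, 0.6572, -0.7561], [0.023, -0.7505, -0.6605, 0.889], [0.0, 0.0, 0.0, 1.0]]
top [[408.88670135589484, 0.0, 249.4143223867054], [0.0, 408.88670135589484, 197.5820103694598], [0.0, 0.0, 1.0]] [[0.0116, -0.9786, 0.2052, 0.2503], [-0.9999, -0.0118, 0.0003, -0.001], [0.0022, -0.2052, -0.9787, 1.5059], [0.0, 0.0, 0.0, 1.0]]
wrist [[281.4747160125932, 0.0, 256.1298962956863], [0.0, 281.4747160125932, 187.7467544770524], [0.0, 0.0, 1.0]] [[0.3906, 0.886, 0.25, 0.1733], [0.9206, -0.3758, -0.1064, 0.606], [-0.0003, 0.2717, -0.9624, 0.3836], [0.0, 0.0, 0.0, 1.0]]
```

View pics/scene0.png

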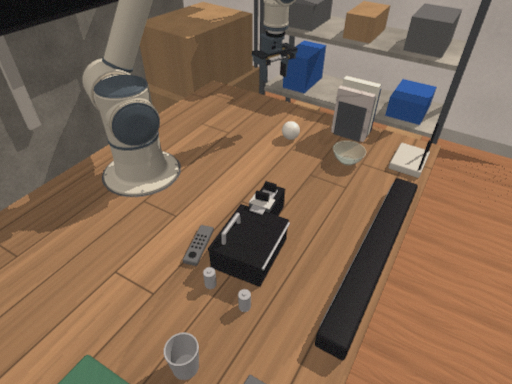

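View pics/top0.png

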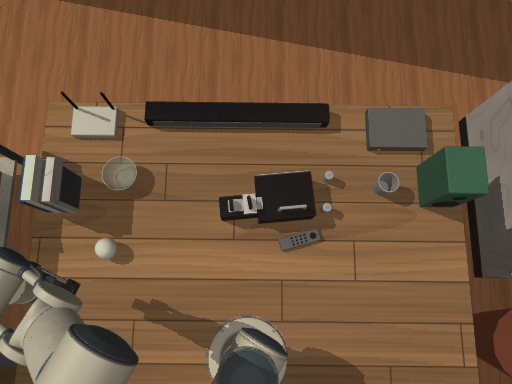

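View pics/wrist0.png

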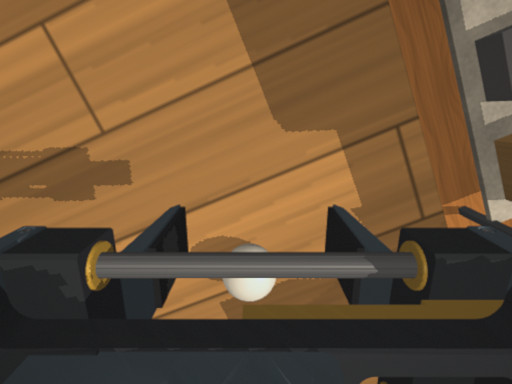

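The top view shows the case at about (285,197), the latch housing left at (237,207), the handle at (292,208), the remote at (300,240) and the cells at (328,175) and (326,207). I'll enlarge it.

Run:
```python
import cv2
a=cv2.imread("pics/top0.png")[160:260,210:340]
cv2.imwrite("pics/topc.png",cv2.resize(a,None,fx=6,fy=6,interpolation=cv2.INTER_CUBIC))
a=cv2.imread("pics/scene0.png")[170:320,180:310]
cv2.imwrite("pics/scenec.png",cv2.resize(a,None,fx=4,fy=4,interpolation=cv2.INTER_CUBIC))
```

```text
(no output)
```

View pics/topc.png

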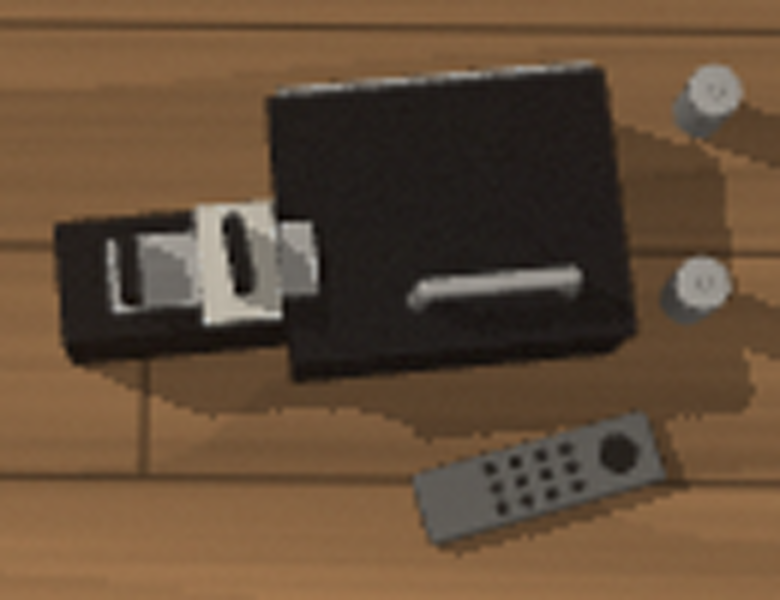

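View pics/scenec.png

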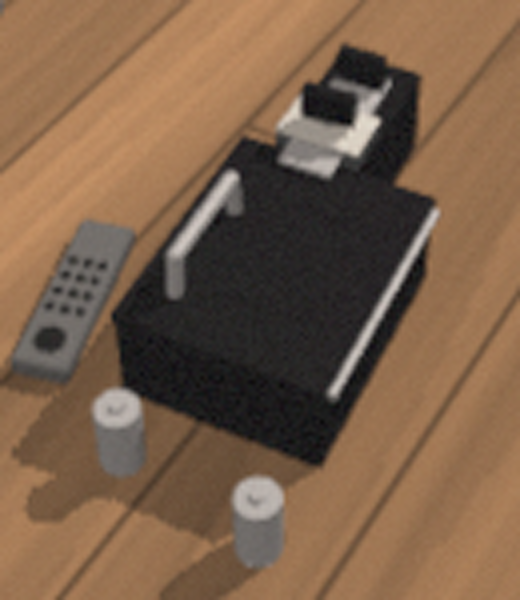

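The crops show the lid corners, handle bar, clamp bar (lying about across the bolt) and fin clearly. Next I fit the case pose from these points.

```bash
cat > H.py <<'E'
import numpy as np, cv2
from scipy.optimize import least_squares
def proj(c,P):
    K=np.array(c["intrinsics"]);T=np.array(c["cam_to_world"])
    q=(np.atleast_2d(P)-T[:3,3])@T[:3,:3]@K.T
    return q[:,:2]/q[:,2:]
def Rz(a):
    c,s=np.cos(a),np.sin(a); return np.array([[c,-s,0],[s,c,0],[0,0,1.]])
def cw(p,P): return np.atleast_2d(P)@Rz(p[2]).T+[p[0],p[1],0]
def fit(sets,p0=(0.5,-0.1,0)):
    # sets: list of (calib, [((x,y,z),(u,v)),...])
    f=lambda p:np.concatenate([(proj(c,cw(p,np.array([a for a,b in L],float)))-np.array([b for a,b in L])).ravel() for c,L in sets])
    r=least_squares(f,p0,loss='soft_l1'); return r.x,f(r.x).reshape(-1,2)
E
python3 - <<'E'
from H import *
from rig import arm
T=[((-.08,.1,.087),(290,368)),((.08,.1,.087),(270,97)),((.08,-.1,.087),(603,68)),((-.08,-.1,.087),(634,325)),
((-.05,.022,.121),(413,290)),((-.05,-.062,.121),(580,277)),((.017,.235,.084),(55,228)),((-.057,.235,.084),(68,345)),((-.02,.08,.094),(317,258))]
S=[((-.08,-.1,.087),(117,318)),((.08,-.1,.087),(330,400)),((-.08,.1,.087),(245,138)),((.08,.1,.087),(435,205)),((.08,-.1,0),(320,465))]
T=[(a,(210+(b[0]+.5)/6-.5,160+(b[1]+.5)/6-.5)) for a,b in T]
S=[(a,(180+(b[0]+.5)/4-.5,170+(b[1]+.5)/4-.5)) for a,b in S]
p,r=fit([(arm.get_calibration("top"),T),(arm.get_calibration("scene"),S)])
print(p,np.degrees(p[2]));print(r.round(1).tolist())
E
```

```text
[ 0.55962493 -0.12572402  0.11284766] 6.465694769249271
[[1.1, -1.2], [-0.3, 0.0], [-0.5, -0.5], [0.3, 0.3], [2.5, -0.5], [-1.2, -0.8], [-0.4, -0.8], [-0.7, 0.2], [0.5, -0.5], [-0.9, -0.8], [-1.4, -1.9], [-0.6, -0.2], [-0.5, -1.7], [0.7, 1.2]]
```

Run:
```python
from H import *
from rig import arm
p=[0.5596,-0.1257,0.1128]
R0=arm.current_tool_rot();print(np.round(R0,3).tolist())
Rc=Rz(p[2])
k=cw(p,[-.02,.128,.126])[0];print(k, cw(p,[[-.02,.192,.118],[-.05,-.02,.121]]))
for s in(1,-1):
  for a in(0,.1,.25,1.57,1.65):
    R=Rz(p[2]+a)@np.diag([-s,s,-1.]).astype(float)
    for z in(.107,.3):
        q=arm.solve_ik([k[0],k[1],z],R);print(s,a,z,None if q is None else np.round(q,0).tolist())
```

```text
[[-0.92, 0.391, -0.0], [0.391, 0.92, -0.001], [0.0, -0.001, -1.0]]
[ 0.5253193  -0.00076468  0.126     ] [[ 0.5181154   0.06282859  0.118     ]
 [ 0.51216898 -0.15120094  0.121     ]]
1 0 0.107 [-7.0, 28.0, 98.0, -0.0, 54.0, -103.0]
1 0 0.3 [-7.0, 16.0, 84.0, -0.0, 81.0, -103.0]
1 0.1 0.107 [-7.0, 28.0, 98.0, -0.0, 54.0, -109.0]
1 0.1 0.3 [-7.0, 16.0, 84.0, -0.0, 81.0, -109.0]
1 0.25 0.107 [-7.0, 28.0, 98.0, -0.0, 54.0, -117.0]
1 0.25 0.3 [-7.0, 16.0, 84.0, -0.0, 81.0, -117.0]
1 1.57 0.107 [-7.0, 28.0, 98.0, -0.0, 54.0, 167.0]
1 1.57 0.3 [-7.0, 16.0, 84.0, -0.0, 81.0, 167.0]
1 1.65 0.107 [-7.0, 28.0, 98.0, -0.0, 54.0, 162.0]
1 1.65 0.3 [-7.0, 16.0, 84.0, -0.0, 81.0, 162.0]
-1 0 0.107 [-7.0, 28.0, 98.0, -0.0, 54.0, 77.0]
-1 0 0.3 [-7.0, 16.0, 84.0, -0.0, 81.0, 77.0]
-1 0.1 0.107 [-7.0, 28.0, 98.0, -0.0, 54.0, 71.0]
-1 0.1 0.3 [-7.0, 16.0, 84.0, -0.0, 81.0, 71.0]
-1 0.25 0.107 [-7.0, 28.0, 98.0, -0.0, 54.0, 63.0]
-1 0.25 0.3 [-7.0, 16.0, 84.0, -0.0, 81.0, 63.0]
-1 1.57 0.107 [-7.0, 28.0, 98.0, -0.0, 54.0, -13.0]
-1 1.57 0.3 [-7.0, 16.0, 84.0, -0.0, 81.0, -13.0]
-1 1.65 0.107 [-7.0, 28.0, 98.0, -0.0, 54.0, -18.0]
-1 1.65 0.3 [-7.0, 16.0, 84.0, -0.0, 81.0, -18.0]
```

Run:
```python
from H import *
from rig import arm
p=[0.5596,-0.1257,0.1128]
R=Rz(p[2])@np.diag([1.,-1,-1])
c=cw(p,[-.08,.06,.28])[0]
arm.move_to(c,R)
arm.grip(.045)
import pickle
cal=arm.get_calibration("wrist"); im=arm.snapshot("wrist")
pickle.dump(cal,open("w1.pkl","wb"))
cv2.imwrite("pics/w1.png",im[...,::-1]);cv2.imwrite("pics/w1b.png",cv2.resize(im[...,::-1],(798,598),interpolation=cv2.INTER_CUBIC))
print(arm.current_t(),arm.current_width(),arm.current_ee_pos())
print(proj(cal,cw(p,[[-.02,.128,.135],[-.02,.192,.124],[-.05,.022,.121],[-.05,-.062,.121]])))
```

```text
3.4917 0.04491067832590513 [ 0.47335025 -0.07510718  0.2799965 ]
[[194.94281769 124.06249899]
 [140.41234715 123.5210314 ]
 [289.51801365 149.73016033]
 [361.301878   149.76979336]]
```

View pics/w1b.png

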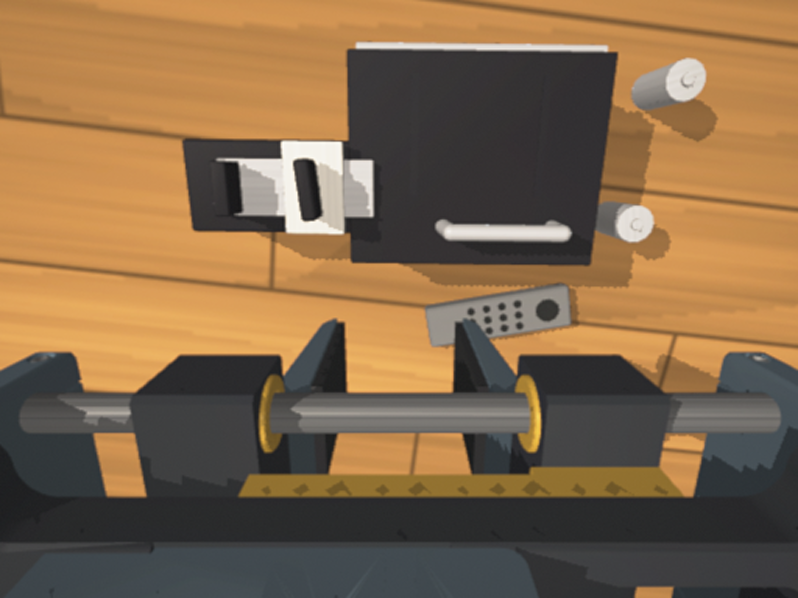

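The whole case is in view. The knob bar is tilted slightly at (308,188) in the enlarged image, the fin is at (228,188) and the handle runs from (440,230) to (570,232). I'll enlarge it.

Run:
```python
import cv2
i=cv2.imread("pics/w1.png")
cv2.imwrite("pics/w1l.png",cv2.resize(i[80:160,110:250],(770,440),interpolation=cv2.INTER_CUBIC))
cv2.imwrite("pics/w1r.png",cv2.resize(i[20:180,210:410],(800,640)[:2] if 0 else (750,600),interpolation=cv2.INTER_CUBIC))
```

```text
(no output)
```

View pics/w1l.png

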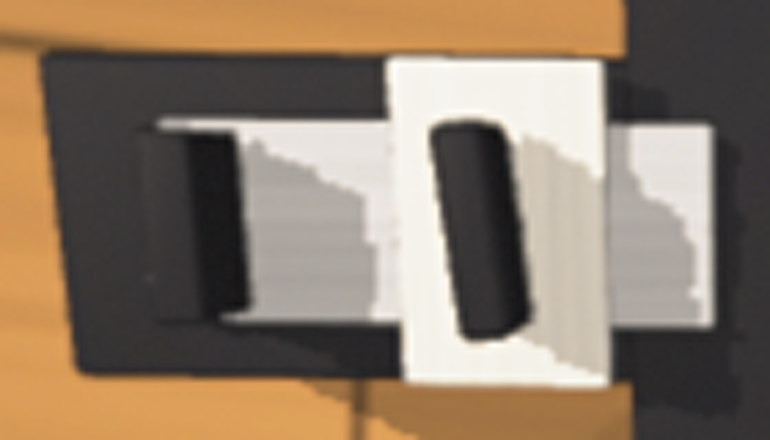

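View pics/w1r.png

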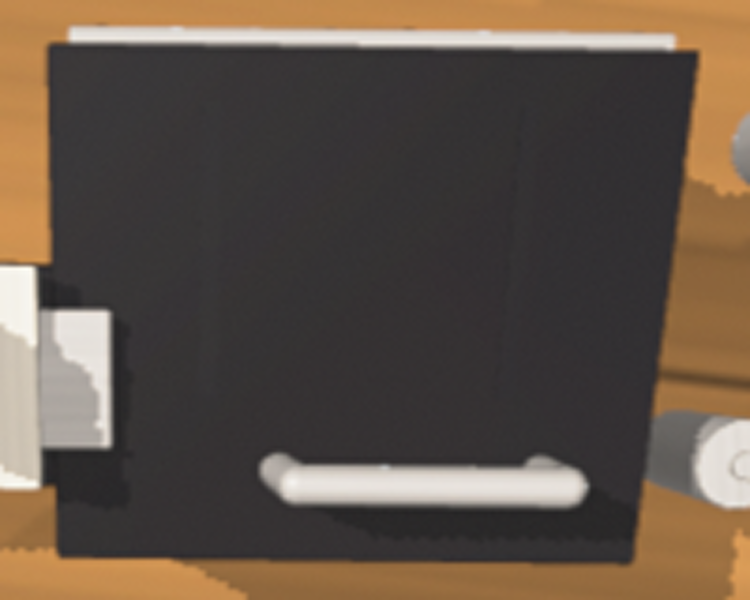

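Run:
```python
from H import *
import pickle
cal=pickle.load(open("w1.pkl","rb"))
L=[((.017,.235,.084),(45,55)),((-.057,.235,.084),(80,373)),((0,.198,.124),(143,128)),((0,.186,.124),(190,130)),((-.04,.186,.124),(205,320)),((-.04,.198,.124),(157,318))]
Rr=[((.08,.1,.087),(48,43)),((.08,-.1,.087),(698,50)),((-.08,-.1,.087),(633,562)),((-.08,.1,.087),(58,556)),((-.05,.022,.121),(280,485)),((-.05,-.062,.121),(587,487)),((-.02,.08,.094),(112,380))]
L=[(a,(110+(b[0]+.5)/5.5-.5,80+(b[1]+.5)/5.5-.5)) for a,b in L]
Rr=[(a,(210+(b[0]+.5)/3.75-.5,20+(b[1]+.5)/3.75-.5)) for a,b in Rr]
p,r=fit([(cal,L+Rr)]);print(p.tolist());print(r.round(1).tolist())
for ph in(0,.1,.15,.2):
    pts=np.array([[-.02,.128,.135]]+[[-.02+sx*.022*np.cos(ph)-sy*.006*np.sin(ph),.128+sx*.022*np.sin(ph)+sy*.006*np.cos(ph),.135] for sx in(1,-1) for sy in(1,-1)])
    q=proj(cal,cw(p,pts)); print(ph,((q-[110,80]+.5)*5.5-.5).round(0).tolist())
```

```text
[0.5607590561204878, -0.12621994527397687, 0.10407452122116011]
[[-2.4, -1.2], [-1.6, 1.2], [-2.3, -0.4], [0.0, -0.7], [0.7, 1.2], [-1.0, 1.4], [1.4, 0.8], [0.3, 0.7], [0.1, -0.7], [1.4, -0.5], [5.4, -0.3], [-4.6, -0.2], [1.7, -0.1]]
0 [[471.0, 233.0], [435.0, 117.0], [496.0, 118.0], [447.0, 344.0], [506.0, 345.0]]
0.1 [[471.0, 233.0], [424.0, 121.0], [485.0, 115.0], [458.0, 347.0], [517.0, 342.0]]
0.15 [[471.0, 233.0], [419.0, 123.0], [479.0, 114.0], [464.0, 348.0], [522.0, 339.0]]
0.2 [[471.0, 233.0], [413.0, 125.0], [473.0, 113.0], [469.0, 348.0], [527.0, 337.0]]
```

```bash
cat >> H.py <<'E'
p=[0.5608,-0.1262,0.1041]
E
python3 - <<'E'
from H import *
from rig import arm
R=Rz(p[2]+.10)@np.diag([1.,-1,-1])
k=cw(p,[-.02,.1275,.126-arm.grip_depth])[0]
try: 
    arm.move_to(k+[0,0,.06],R)
    cal=arm.get_calibration("wrist");cv2.imwrite("pics/w2.png",arm.snapshot("wrist")[...,::-1])
    arm.move_l(k,R,feed=.08)
    print(arm.current_force().round(1),arm.current_torque().round(2))
    arm.grip(0.0)
    print(arm.current_t(),arm.current_width(),arm.current_force().round(1),arm.current_torque().round(2),arm.current_ee_pos()-k,arm.current_joint_positions())
    cv2.imwrite("pics/w3.png",arm.snapshot("wrist")[...,::-1])
except Exception as e: print(repr(e))
E
```

```text
[ 0.  -0.2  0.7] [-0.06  0.17  0.05]
5.6833 0.012020788394582578 [-0.7  1.1  3. ] [0.34 0.21 0.15] [2.35506898e-05 8.14768192e-05 1.00626864e-04] [-6.63972981e+00  2.83438297e+01  9.77895881e+01  7.27503046e-03
  5.38618624e+01  7.16579105e+01]
```

View pics/w3.png

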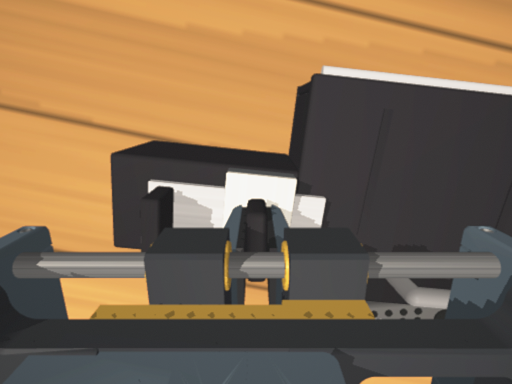

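The knob is pinched at 12.0 mm with low forces: the bar at (256,240) is between the fingers. Now I turn it counter-clockwise.

Run:
```python
from H import *
from rig import arm
q0=np.array(arm.current_joint_positions())
tot=np.degrees(1.57-.10)
for d in (30,60,75,tot-2,tot,tot+1.5,tot+3):
    q=q0.copy();q[5]-=d;arm.move_joints(q)
    print(round(d,1),arm.current_t(),arm.current_width(),arm.current_force().round(1),arm.current_torque().round(2))
    if abs(arm.current_torque()[2])>1.5: break
R=arm.current_tool_rot();print(R.round(3).tolist(),np.arctan2(R[1,0],R[0,0])-p[2])
cv2.imwrite("pics/w4.png",arm.snapshot("wrist")[...,::-1])
```

```text
30 6.3167 0.011688512649411675 [-0.6  1.3  1.3] [0.21 0.16 0.14]
60 6.9 0.011705457597623554 [-1.2  1.   1.4] [0.18 0.1  0.2 ]
75 7.2667 0.011487349733427717 [0.6 2.6 0.3] [ 0.32 -0.01  0.15]
82.2 7.525 0.011783107066563816 [-0.3  2.7  0.5] [0.28 0.05 0.13]
84.2 7.775 0.011800485169224792 [ 0.   2.2 -0.8] [0.32 0.01 0.19]
85.7 8.025 0.012399493384776228 [-0.1  1.8  0.5] [ 0.35 -0.   -0.8 ]
87.2 8.275 0.01202790467009612 [-0.3  1.9  0.8] [ 0.44  0.03 -1.11]
[[-0.153, 0.988, 0.0], [0.988, 0.153, 0.0], [0.0, 0.0, -1.0]] 1.6204487142277983
```

View pics/w4.png

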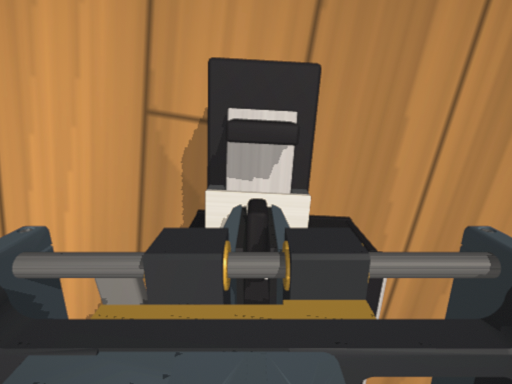

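The torque reversed to −1.1 N m, so the knob is at its stop. Its bar now lies along the bolt. Next, the bolt fin.

```bash
python3 - <<'E'
from H import *
from rig import arm
k=np.array(arm.current_ee_pos())
arm.grip(.04)
arm.move_l(k+[0,0,.07],feed=.2)
cal=arm.get_calibration("wrist");cv2.imwrite("pics/w5.png",arm.snapshot("wrist")[...,::-1])
R=Rz(p[2])@np.diag([1.,-1,-1])
b=cw(p,[-.02,.191,.118-arm.grip_depth+.001])[0]
arm.move_to(b+[0,0,.06],R)
cv2.imwrite("pics/w6.png",arm.snapshot("wrist")[...,::-1])
arm.move_l(b,R,feed=.08)
print(arm.current_force().round(1))
arm.grip(0)
print(arm.current_t(),arm.current_width(),arm.current_force().round(1),arm.current_torque().round(2))
cy=Rz(p[2])[:,1]
if abs(arm.current_width()-.012)<.003:
  for d in(.02,.036,.038,.039,.040,.041,.042,.043,.044):
    arm.move_l(b+cy*d,R,feed=.08)
    f=arm.current_force();print(d,f.round(1),round(float(f@cy),1),arm.current_width())
    if f@cy<-15: break
print(arm.current_t())
cv2.imwrite("pics/w7.png",arm.snapshot("wrist")[...,::-1])
E
python3 -c "
import cv2,numpy as np
cv2.imwrite('pics/w567.png',np.hstack([cv2.resize(cv2.imread(f'pics/w{i}.png'),(400,300)) for i in (5,7)]))"
```

```text
[ 0.5 -0.6 -0.1]
12.5667 0.011859949859854228 [-0.9  7.5  1.6] [ 1.09  0.25 -0.23]
0.02 [0.1 3.4 4.4] 3.3 0.01212639188235274
0.036 [1.  3.  5.2] 2.9 0.011710100199558059
0.038 [0.2 2.  5.2] 1.9 0.011746918224536287
0.039 [0.9 0.1 4.1] 0.0 0.011903739026939386
0.04 [ 0.1 -1.6  4.5] -1.6 0.011854292141745777
0.041 [ 0.1 -1.9  5.4] -1.9 0.011832435893117874
0.042 [ 0.6 -8.6  5.1] -8.6 0.011574047101436025
0.043 [  1.5 -18.7   4.4] -18.8 0.011837609484947557
14.8167
```

View pics/w567.png

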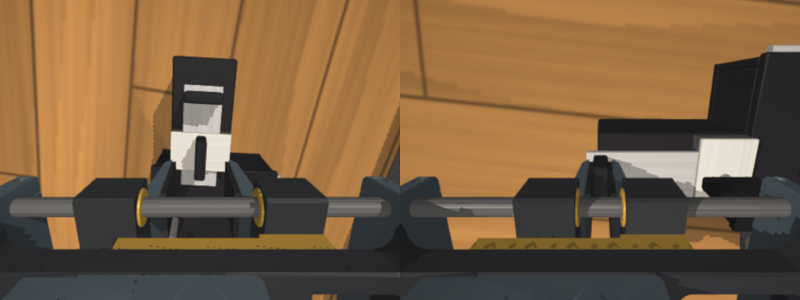

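Bolt at its stop (−18.8 N at the end). It travelled the full 40 mm and more. Now I release it and go over the handle with a look first.

```bash
cat >> H.py <<'E'
from scipy.spatial.transform import Rotation as Ro
RC=Rz(p[2]); GD=.0188
g0=np.array([-.05,-.02,.121]); Hg=np.array([.08,-.02,.078])
def lidpose(th,dg=np.zeros(3)):
    Ry=Ro.from_rotvec([0,th,0]).as_matrix()
    R=RC@Ry@Rz(np.pi/2)@np.diag([1.,-1,-1])
    g=cw(p,Hg+Ry@(g0+dg-Hg))[0]
    return g+R[:,2]*GD,R
E
python3 - <<'E'
from H import *
from rig import arm
e=np.array(arm.current_ee_pos())
arm.move_l(e-RC[:,1]*.003,feed=.08)
arm.grip(.035)
arm.move_l(e-RC[:,1]*.003+[0,0,.09],feed=.2)
P,R=lidpose(0)
arm.move_to(P+[0,0,.07],R); arm.grip(.05)
for t in(0,5,10,14.2,16): q=arm.solve_ik(*lidpose(np.radians(t)));print(t,None if q is None else np.round(q,0))
print(arm.current_t(),arm.current_force())
cal=arm.get_calibration("wrist");cv2.imwrite("pics/w8.png",arm.snapshot("wrist")[...,::-1])
cv2.imwrite("pics/t8.png",cv2.resize(arm.snapshot("top")[160:260,210:340,::-1],(780,600),interpolation=cv2.INTER_CUBIC))
print(proj(cal,cw(p,[[-.05,.022,.121],[-.05,-.02,.121],[-.05,-.062,.121]])))
E
```

```text
0 [-23.  29.  97.  -0.  54. -29.]
5 [-21.  30.  92.  -3.  62. -26.]
10 [-20.  32.  87.  -5.  70. -24.]
14.2 [-19.  34.  83.  -6.  76. -22.]
16 [-18.  35.  81.  -7.  79. -22.]
18.5583 [-0.96218439  0.27848598 -0.76572889]
[[256.35876099 155.38760685]
 [256.31836737 205.55694881]
 [256.28171741 251.07661321]]
```

View pics/w8.png

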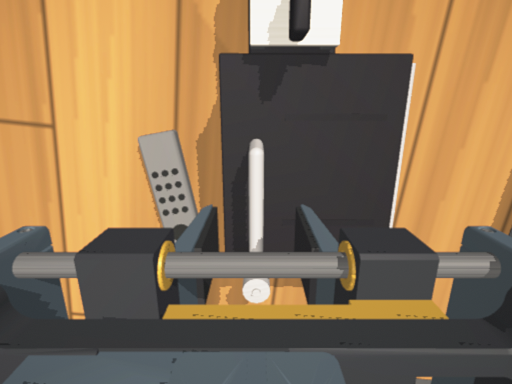

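View pics/t8.png

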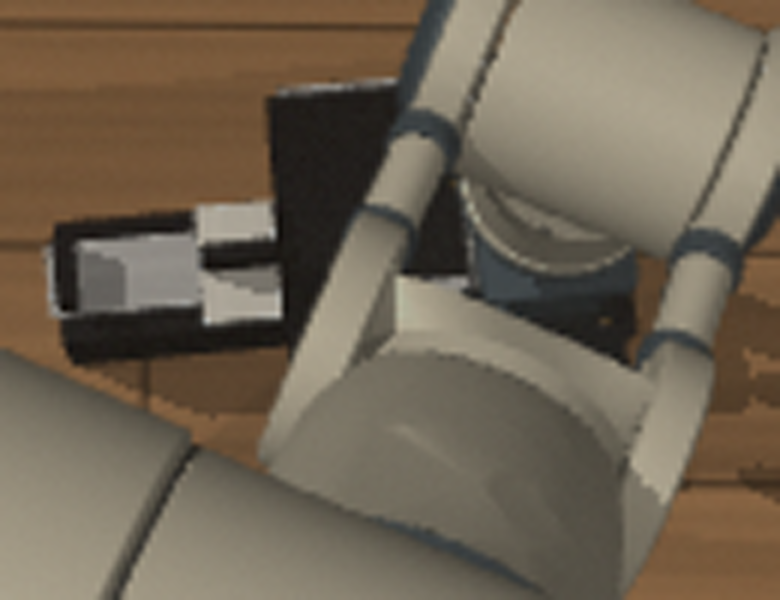

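The handle is centred between the fingers at column 256. The bolt is clear of the lid and the knob lies along the bolt. I grip and pull along the lid's arc.

Run:
```python
from H import *
from rig import arm
P,R=lidpose(0)
arm.move_l(P,R,feed=.08)
print(arm.current_force().round(1))
arm.grip(0)
print(arm.current_width(),arm.current_force().round(1),arm.current_torque().round(2))
if abs(arm.current_width()-.012)<.002:
  for t in(.4,.8,1.2,1.6,2,2.5,3,3.5,4,5,6):
    P,R=lidpose(np.radians(t)); arm.move_l(P,R,feed=.03)
    print(t,round(arm.current_t(),2),arm.current_force().round(1),round(arm.current_width(),4))
cv2.imwrite("pics/w9.png",arm.snapshot("wrist")[...,::-1])
cv2.imwrite("pics/s9.png",cv2.resize(arm.snapshot("scene")[150:320,170:320,::-1],(520,590),interpolation=cv2.INTER_CUBIC))
```

```text
[ 0.5  0.1 -0.4]
0.011104775126092009 [-2.9 -0.6  3.2] [-0.23  0.51  0.  ]
0.4 20.61 [-4.4 -2.2 -0.7] 0.0115
0.8 20.86 [-3.3 -2.9 -5.3] 0.0115
1.2 21.11 [-4.2 -4.  -6.8] 0.0111
1.6 21.36 [-4.9 -3.1 -5. ] 0.0113
2 21.61 [-6.4 -2.7 -1.5] 0.0111
2.5 21.86 [-6.  -3.5 -0.1] 0.0113
3 22.11 [-7.  -3.8  1. ] 0.0114
3.5 22.36 [-7.  -2.7  0.9] 0.0109
4 22.61 [-6.9 -2.5  0.5] 0.0115
5 22.86 [-6.5 -3.   0.8] 0.0114
6 23.11 [-6.  -4.1  1.1] 0.0113
```

View pics/s9.png

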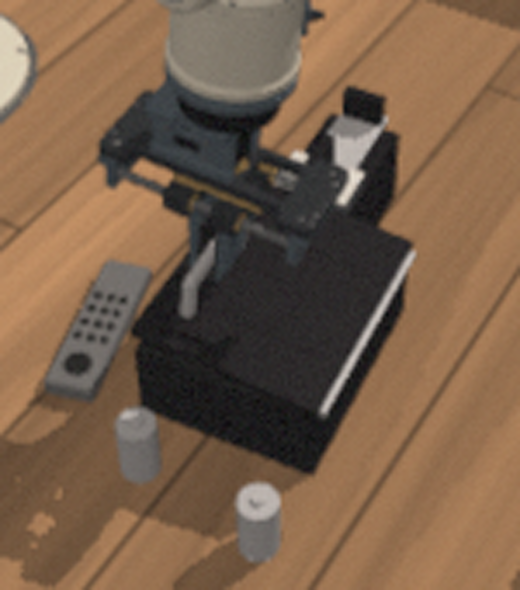

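View pics/w9.png

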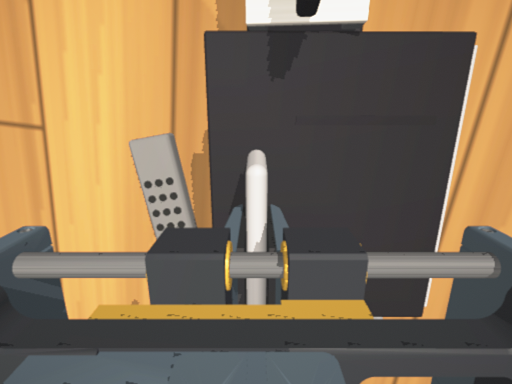

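The pull peaked at 1.2° and then fell away, so the gasket has let go. The handle is still between the pads. On to 14.2°.

Run:
```python
from H import *
from rig import arm
for t in(8,10,12,14.2):
    P,R=lidpose(np.radians(t)); arm.move_l(P,R,feed=.04)
    print(t,round(arm.current_t(),2),arm.current_force().round(1),round(arm.current_width(),4))
arm.sleep(.3)
cw_=arm.get_calibration("wrist");im=arm.snapshot("wrist")[...,::-1];cv2.imwrite("pics/w10.png",cv2.resize(im,(798,598),interpolation=cv2.INTER_CUBIC))
cs=arm.get_calibration("scene")
cv2.imwrite("pics/s10.png",cv2.resize(arm.snapshot("scene")[200:300,200:300,::-1],(600,600),interpolation=cv2.INTER_CUBIC))
for t in(0,10,12,13,14.2,15.5):
    Ry=Ro.from_rotvec([0,np.radians(t),0]).as_matrix()
    h=np.array([.08,0,.078])
    P=np.array([[-.08,.1,.087],[-.08,-.1,.087],[-.08,-.1,.078],[-.08,.1,.078],[.08,-.1,.087]])
    W=cw(p,h+(P-h)@Ry.T)
    print(t,((proj(cw_,W)+.5)*[798/512,598/384]-.5).round(0).tolist(),((proj(cs,W)-[200,200]+.5)*6-.5).round(0).tolist())
```

```text
8 23.48 [-5.7 -3.6  1.4] 0.0115
10 23.74 [-7.2 -3.1  3. ] 0.0114
12 24.01 [-6.7 -2.9  1.6] 0.0115
14.2 24.28 [-6.8 -4.1  2.5] 0.0113
0 [[342.0, 75.0], [353.0, 446.0], [359.0, 437.0], [348.0, 79.0], [653.0, 493.0]] [[248.0, 27.0], [51.0, 293.0], [53.0, 305.0], [248.0, 40.0], [366.0, 411.0]]
10 [[326.0, 61.0], [343.0, 478.0], [346.0, 467.0], [331.0, 66.0], [656.0, 494.0]] [[253.0, -10.0], [54.0, 255.0], [53.0, 267.0], [251.0, 2.0], [370.0, 413.0]]
12 [[324.0, 58.0], [341.0, 485.0], [344.0, 474.0], [328.0, 63.0], [657.0, 494.0]] [[256.0, -17.0], [56.0, 248.0], [54.0, 260.0], [253.0, -6.0], [370.0, 413.0]]
13 [[323.0, 56.0], [341.0, 489.0], [343.0, 477.0], [327.0, 61.0], [657.0, 494.0]] [[257.0, -21.0], [57.0, 245.0], [54.0, 256.0], [254.0, -9.0], [371.0, 413.0]]
14.2 [[321.0, 54.0], [340.0, 494.0], [343.0, 482.0], [325.0, 59.0], [658.0, 494.0]] [[258.0, -25.0], [58.0, 241.0], [55.0, 252.0], [255.0, -13.0], [371.0, 414.0]]
15.5 [[320.0, 51.0], [340.0, 499.0], [342.0, 486.0], [324.0, 57.0], [658.0, 494.0]] [[260.0, -29.0], [60.0, 236.0], [57.0, 248.0], [256.0, -18.0], [371.0, 414.0]]
```

View pics/w10.png

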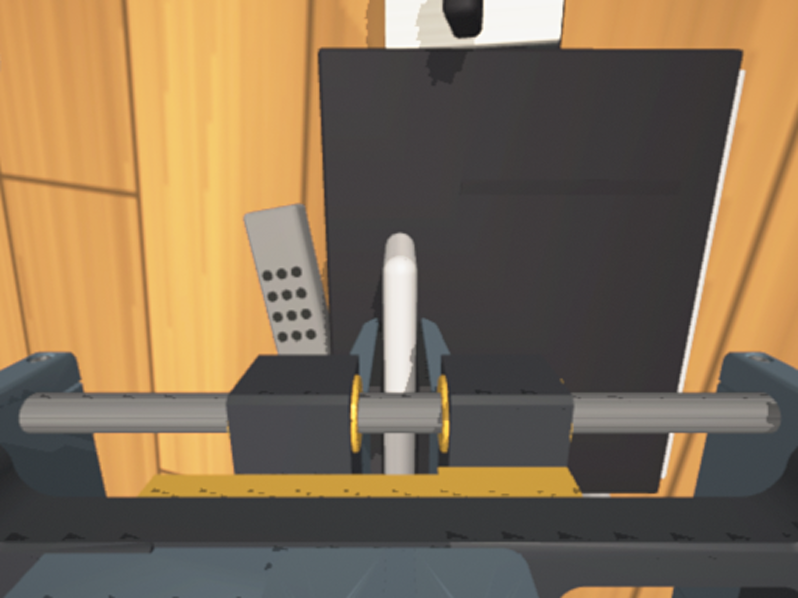

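View pics/s10.png

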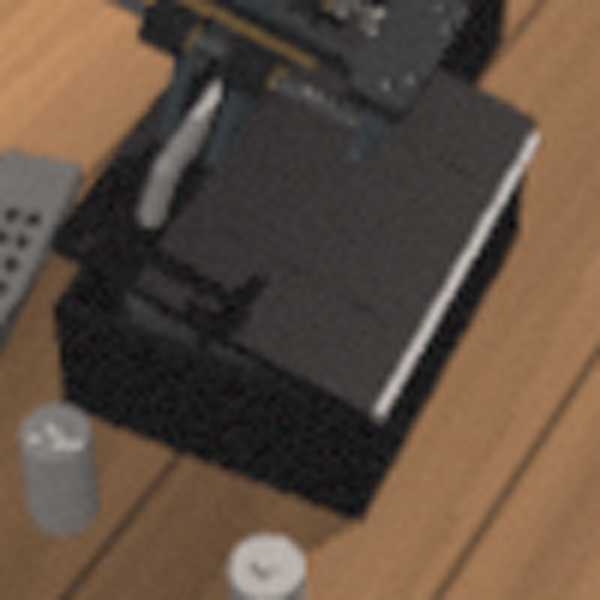

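The lid's front right corner appears at (57,247) in the scene crop, against (58,241)/(55,252) predicted for 14.2°. The wrist view agrees: (319,49) against (321,54). The gap is therefore about 4 cm. I check that the hold is steady and then hand in.

Run:
```python
from rig import arm
import numpy as np, cv2
a=np.array(arm.current_ee_pos());arm.sleep(.7)
print(np.abs(arm.current_ee_pos()-a).max(),np.abs(arm.current_dq()).max(),arm.current_force().round(1),arm.current_width(),arm.current_t())
cv2.imwrite("pics/top_end.png",arm.snapshot("top")[...,::-1])
```

```text
1.5445687798543162e-05 0.15178752277880145 [-5.8 -3.5  1.6] 0.011064418578986407 25.3833
```

View pics/top_end.png

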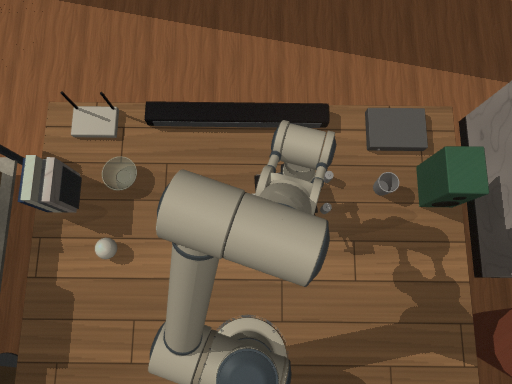

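The cells (328,175) and (326,207), bowl, cup and ball are where they were, and the hold is steady.

```bash
python3 -c "
from rig import arm
arm.sign_off()"
```

```text
the job is handed in; nothing more can be done
```

The clamp knob is turned, the bolt is drawn, and the arm is holding the lid ajar with a gap of about 4 cm. I handed the job in at about 25.4 s.

- **Clamp:** I turned the knob counter-clockwise to its stop. The torque reversed to −1.1 N m there, and later views show the bar lying along the bolt.
- **Bolt:** I drew it to its stop, reaching 18.8 N at the end. The top view shows it clear of the lid.
- **Lid:** I pulled it along its arc until the gasket let go at about 1–2°, then raised it to 14.2°. The corner positions in the scene and wrist pictures agree with that to about ±1.5°, or roughly ±4 mm of gap.
- **Hold:** Over the last 0.7 s the tool drifted less than 0.02 mm, with the handle still gripped. A small, steady side force of about 7 N remains on the tool.
- **Force reading:** The peak pull I read was only 6.8 N, or about 10 N allowing for the offset after gripping. That is at the low end of the 10–15 N you gave. The pictures confirm the lid really opened.
- **Other things:** The cells, bowl, cup and ball look unmoved in the last top view. The remote was hidden there by the arm, but it looked in place in the scene and wrist pictures.

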